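# Find the tight spot of a knocked fishing reel

## Task

The reel on the service board was dropped: once in every turn its spool now rubs on the line guard. Turn the spool by nudging a handle round with a light fingertip push, never clamping or forcing it, feel for the place where it drags hardest, and leave it stopped right there. Then gently push the check lever fully over so that the spool stays put for marking, and leave the other things on the table alone.

Things in the scene. Friction and masses are not known exactly. Their poses are not given: they have to be found in the camera images.
- reel: Centrepin fishing reel lying on its back, spool axis upright, on a plywood board 225 x 240 x 18 mm fixed to the table. Origin: on the spool axis at table height; z up. Line guard on its +x side, check lever on its -y side. Grey backplate of 60 mm radius, top 36 mm up. Keep any push on it under 25 N.
- butt (a point): Centre of the horizontal cork rod butt that holds the reel's foot: on the reel's -x side, 92 mm from the spool axis, 40 mm above the table, 136 mm long along the reel's y; its steel bands reach 56 mm above the table.
- spool: The aluminium spool, turns endlessly either way. Origin on the axis 38 mm above the table; its x axis points to handle a, -x to handle b, so its yaw is its turn. Front flange of 62 mm radius, top face 61 mm above the table. Left anywhere, it stays by its own friction. Over 15 N on it or its handles, or a handle pinched in the gripper, is forcing.
- cap (a point): Top of the low cap (13 mm radius) at the spool's centre, 67 mm above the table. The spool turns with about 0.5 N at a handle, but at one tight spot per turn the push needed rises smoothly to about 6 N and falls again, over some 13 degrees either side of the middle, both ways alike. Its angle is unmarked, out of sight, new each time and never the start angle.
- guard: The line guard: two steel posts of 3.5 mm radius and 65 mm height above the table, at 68 mm from the spool axis and 24 degrees either side of the reel's +x, with a springy steel strip between them that the spool rubs on. Nothing there needs handling. Origin as the reel's.
- handle_a (a point): Top centre of handle a: an upright wooden knob, free on its own pin, 13 mm in diameter, standing on the spool 44 mm from the axis, from 64 mm to 89.5 mm above the table.
- handle_b (a point): Top centre of handle b, alike, on the far side of the spool's axis from handle a.
- check (a joint): The check lever's angle: 0 off, 0.7 at its stop, growing anticlockwise seen from above; fully over from about 0.5, its sprung nylon shoe then bearing on the spool's rear flange. Starts between 0 and 0.12, takes about 2 N at its post, stays where it is left. It pivots about an upright pin 72.7 mm from the spool axis on the reel's -y side.
- check_post (a point): Top centre of the check lever's upright black thumb post: 10 mm in diameter, 28 mm from the lever's pin and outward of it, up from 41.5 to 67.5 mm above the table. It sweeps 20 mm (at 0.35 it stands straight out from the spool axis), from the reel's -x side towards its +x side, as the lever goes over.
- oil: White oil bottle, 28 mm in diameter and 75 mm tall, standing near the board. Leave alone.
- driver: Screwdriver 150 mm long, lying near the board. Leave alone.
- line_spool: Grey spool of line, 68 mm in diameter and 24 mm high, lying near the board. Leave alone.

How it is judged (in metres and radians):
On the way, in this order (a step that is already met when the one before it is completed fails the run):
1. the spool is left at rest in its tight spot, the fingers off it and the check lever still off (contact force between spool and guard above 7.5 N and angular speed of spool below 0.1 rad/s and value of joint check below 0.3 rad and contact force between the fingers and spool below 0.5 N), for 0.3 s.
2. the check lever is pushed over with the spool in its tight spot (contact force between spool and guard above 7.5 N and value of joint check above 0.5 rad), for 0.2 s.
At the end, for the whole second after the job is handed in: The spool stands still where it bears on the line guard with more than 7.5 N (about 11.5 N at the heart of the tight spot, so within about 8 degrees of it), and the check lever is over, beyond 0.5 rad (all of step 2 and angular speed of spool below 0.05 rad/s); the robot touches nothing.
It fails at once if the spool or a handle is clamped or forced (over 15 N from the fingers) (contact force between the fingers and spool above 15 N).
It fails at once if the robot presses on the reel with over 25 N (contact force between any of the fingers, the arm and reel above 25 N).
It fails at once if the oil bottle, the screwdriver or the spool of line is moved (over 20 mm) or the bottle tipped (distance of any of oil, driver, line_spool from where it was at the start of the episode above 0.02 m or angle between oil's own z axis and vertical above 0.5 rad).
It also fails if it takes over 72 s, if anything falls off the work surface, if the arm or the gripper's body presses on something with over 40 N, if the wrist force passes 120 N, or if a joint passes its speed limit or range.

## Robot

A 6-joint arm with a two-finger parallel gripper is mounted at the origin on the work surface. World frame = base frame: x ahead of the robot, y to its left, z up, the work surface at z = 0. Lengths are in m, angles in degrees, forces in N, time in s.
With the tool pointing down it reaches from about 0.4 to 0.825 m from the base axis. Payload 7 kg.
Tool frame: the origin (TCP) lies on the centre line of the jaws, within the pads' length; the fingertips stand 19 mm ahead of it and the grasp point (between the pads) is the TCP (r.tip_extent is the distance from the TCP to the fingertips, in m); z points along the fingers, y is the line along which they close (so a half turn about z gives the same grasp; the last joint's range is limited). The gripper opens to 88 mm and grips with 3 to 60 N. Pads are 19 mm wide; open, the fingers measure 130 mm over their backs; the gripper's body (78 mm by 193 mm) begins 47 mm behind the grasp point.
Start: joints at [16.507, 20.546, 0.682, 0, -70.136, -16.507], TCP at [0.675, -0, 0.246] pointing down, gripper open.
Joint ranges: [-176.03, 176.03], [-82.01, 121.73], [-58.28, 71.71], [-173.87, 95.51], [-174.79, -0.11], [-173.66, 173.66]. Speed limits (degrees/s): [136.94, 136.94, 172.46, 180, 180, 180].

## Interface

Orientations are given as [roll, pitch, yaw] about the fixed x, y, z axes, in that order (R = Rz(yaw) Ry(pitch) Rx(roll)).
In Python, from plant import r gives the robot as it stands. The module is installed in compiled form; this text tells all that it offers.
- The arm moves only by the tool jog_arm, never from a script. Its argument "deltas" is a list that holds one entry, the list of rows, each a list of 5 numbers: the opening, from -1 (shut) to 1 (fully open), then the shift along the world's x, y, z in cm, then the turn about the world's z in rad. In form: [[[claw, dx, dy, dz, turn], ...]]. A call has 1 to 8 rows; each row shifts and turns the commanded pose from where the row before left it; what a row does not reach is not made up. A row lasts 1/8 s, in which the tool goes at most 62.5 mm and 10.7 degrees, less where a joint would pass 70% of its speed; a pose out of reach is approached as far as the arm can. A call with a gripper value outside its range is refused whole. The fingers move at their own pace and stop on an object; "force" is the grip in N (left out, the last holds). Time passes only in rows, so rows that do not move let the fingers close. It gives the time, the measured TCP pose, the force, the opening and the grip force at its end, in the units of the state.
- r.get_state(): the state, without advancing time (a new reading comes with each control period).
- r.capture(name): name is "scene" or "side" or "wrist"; returns the picture (384x512x3 uint8, blue, green, red); there is no depth.
- r.camera_info(name): a dict with "fx", "fy", "cx", "cy" (pixels), "view" (4x4, takes a point from world to camera coordinates). Camera axes: x right, y up, looking along -z (the intrinsics and any distortion apply to the point x, -y, -z); pixel columns grow to the right and rows downward; lengths in m; the calibration is good to about 2 mm. A picture is of the moment at which its call begins: read the wrist's pose just before it. camera_info takes no time and is no camera call; for the wrist camera it gives the pose at the moment of the call.
- r.close_job(): hands the job in; it is judged then, once.
The state is a dict: "time_s": time; "joints": joint angles; "qd": joint speeds; "joint_torque": joint torques, N m; "tcp_pos": TCP position; "eef_rot": TCP orientation; "contact_force": force on the tool from outside, world axes, zero at the start; "moment": the same for the moment, N m; "gripper_width": finger opening in m; "gripper_force": force on a finger pad.
Only numpy, scipy, OpenCV 4.12 (cv2) and the standard library are available. Lean on these libraries where they do the work, as an engineer would, in place of code of your own. Each camera call takes 0.05 s, during which the arm holds its last target. There are 200 camera calls.

## Working session

There is one attempt and no reset: what is moved stays moved. The work goes in short steps, Python scripts to look and compute and a tool call to move; the robot and the scene stay as the last step left them, time stands still between calls to the robot, and variables do not carry over. Pictures are saved under pics/ and viewed, at most 10 in all, crops included, and the job is handed in when it is done.

Besides the shell and the picture viewer there is one more tool, called after "Emit:" as name([rows], argument=value, ...), one row to a line, values as JSON. jog_arm: Moves the arm, as the interface text tells. Its arguments: {"type":"object","properties":{"deltas":{"type":"array"},"force":{"type":"number"}},"required":["deltas"]}

```bash
mkdir -p pics; cat > h.py <<'E'
import numpy as np, cv2
from plant import r
def ray(ci,u,v):
    V=np.array(ci["view"]);R=V[:3,:3];t=V[:3,3]
    d=np.array([(u-ci["cx"])/ci["fx"],-(v-ci["cy"])/ci["fy"],-1.])
    return -R.T@t,R.T@d
def onz(ci,u,v,z):
    o,d=ray(ci,u,v);return (o+d*(z-o[2])/d[2])
def proj(ci,p):
    V=np.array(ci["view"]);c=V[:3,:3]@np.array(p)+V[:3,3]
    return ci["cx"]+ci["fx"]*c[0]/-c[2], ci["cy"]-ci["fy"]*c[1]/-c[2]
E
python3 - <<'E'
from h import *
for n in("scene","side","wrist"):
    ci=r.camera_info(n);im=r.capture(n);cv2.imwrite(f"pics/{n}0.png",im)
    print(n,{k:(v if k!="view" else np.round(v,3).tolist()) for k,v in ci.items()})
print(r.get_state())
E
```

```text
scene {'fx': 352.7507891518291, 'fy': 352.7507891518291, 'cx': 251.34056871318086, 'cy': 188.64210729455473, 'view': [[-0.83, 0.558, -0.001, 0.485], [-0.449, -0.666, 0.595, 0.235], [0.331, 0.495, 0.803, -0.985], [0.0, 0.0, 0.0, 1.0]]}
side {'fx': 435.94444955571345, 'fy': 435.94444955571345, 'cx': 262.27959565413886, 'cy': 190.82719565824755, 'view': [[-0.769, -0.639, 0.0, 0.499], [0.407, -0.489, 0.772, -0.28], [-0.493, 0.593, 0.636, -0.695], [0.0, 0.0, 0.0, 1.0]]}
wrist {'fx': 294.84145469852206, 'fy': 294.84145469852206, 'cx': 255.5681794199351, 'cy': 187.60719031814548, 'view': [[-1.0, 0.0, 0.002, 0.674], [-0.001, -0.964, -0.264, 0.033], [0.002, -0.264, 0.964, -0.391], [0.0, 0.0, 0.0, 1.0]]}
{'time_s': 0.15, 'joints': array([ 1.65064496e+01,  2.05790450e+01,  6.47425058e-01, -1.48002992e-02,
       -7.01370565e+01, -1.65067618e+01]), 'qd': array([ 0.05567462, -0.2479569 ,  0.16779438, -0.02972168,  0.04611281,
        0.06010988]), 'joint_torque': array([ 1.39394037e-04, -5.83274567e+01,  2.93289685e+01,  7.00122759e+00,
        8.75052094e-03, -9.76538854e-05]), 'tcp_pos': array([ 6.74657265e-01, -2.80928414e-05,  2.44882978e-01]), 'eef_rot': array([ 1.79930200e+02, -6.17279987e-03, -9.00053455e+01]), 'contact_force': array([ 0.30939033, -0.55886922, -0.11893928]), 'moment': array([ 0.01056647, -0.06282521, -0.01103633]), 'gripper_force': 0.0, 'gripper_width': 0.08742856349488698}
```

View pics/scene0.png

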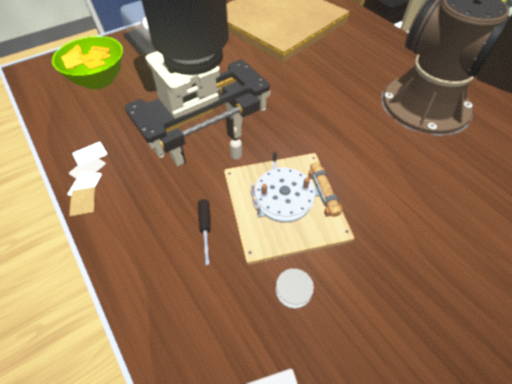

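View pics/wrist0.png

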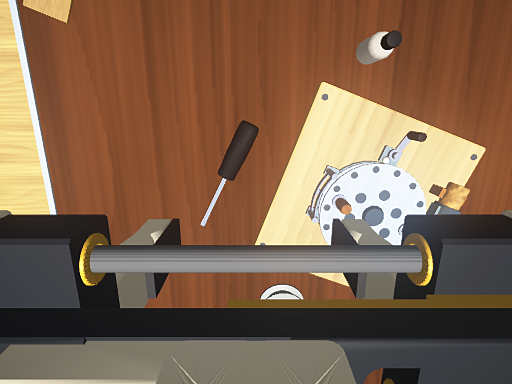

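The scene view shows the reel (cap about (285,190)), handles at about (265,188) and (306,183), the butt at right, and the check post at (275,157). The oil bottle is at (236,148), the driver at (205,230) and the line spool at (295,288). The wrist view shows the cap at (374,216), one handle at (345,206), and the check post at (417,136).

```bash
python3 - <<'E'
from h import *
s=r.camera_info("scene");w=r.camera_info("wrist")
print("cap s",onz(s,285,190,.067),"w",onz(w,374,216,.067))
for n,(u,v),z in[("ha",(265,186),.0895),("hb",(306,179),.0895),("post",(275,154),.0675),("butt",(326,188),.056),("oil",(236,141),.075),("drv1",(204,203),.01),("drv2",(208,264),.005),("line",(295,286),.024)]:print(n,onz(s,u,v,z).round(4))
for n,(u,v),z in[("ha w",(342,203),.0895),("post w",(421,136),.0675),("oil w",(392,39),.075),("drv",(250,125),.01)]:print(n,onz(w,u,v,z).round(4))
im=cv2.imread("pics/scene0.png");a=cv2.resize(im[140:270,190:360],None,fx=4,fy=4,interpolation=cv2.INTER_CUBIC)
cv2.imwrite("pics/sc.png",a)
im=cv2.imread("pics/side0.png");cv2.imwrite("pics/sd.png",im)
E
```

```text
cap s [0.53823923 0.054732   0.067     ] w [0.53813871 0.0495952  0.067     ]
ha [0.5768 0.0368 0.0895]
hb [0.4977 0.0687 0.0895]
post [ 0.4968 -0.0367  0.0675]
butt [0.4579 0.0928 0.056 ]
oil [ 0.551  -0.1127  0.075 ]
drv1 [ 0.6785 -0.0475  0.01  ]
drv2 [0.7422 0.0807 0.005 ]
line [0.6338 0.2165 0.024 ]
ha w [0.5831 0.0264 0.0895]
post w [ 0.4979 -0.0413  0.0675]
oil w [ 0.5435 -0.1338  0.075 ]
drv [ 0.6809 -0.0494  0.01  ]
```

View pics/sc.png

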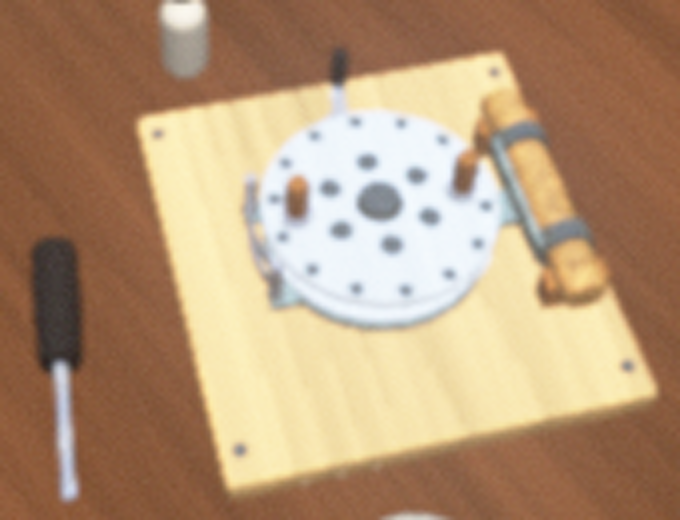

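View pics/sd.png

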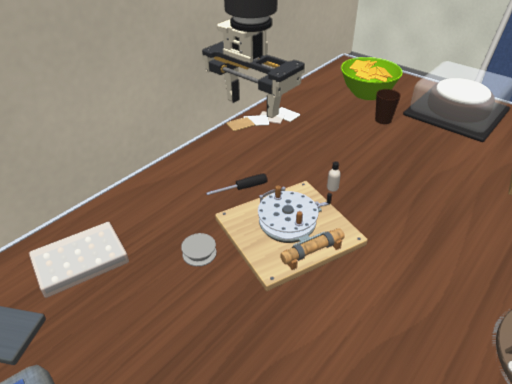

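```bash
python3 - <<'E'
from h import *
s=r.camera_info("scene");d=r.camera_info("side")
C=[onz(s,190+u/4,140+v/4,.018)[:2] for u,v in[(137,118),(502,53),(657,390),(228,490)]]
for i in range(4):
    e=C[(i+1)%4]-C[i];print(C[i].round(4),np.linalg.norm(e).round(4),np.degrees(np.arctan2(e[1],e[0])).round(1))
print("mean",np.mean(C,0))
ims=cv2.imread("pics/scene0.png");imd=cv2.imread("pics/side0.png")
def cap(im,u,v,n):
    g=cv2.cvtColor(im,cv2.COLOR_BGR2GRAY).astype(float)[v-n:v+n+1,u-n:u+n+1]
    w=np.clip(170-g,0,None);yy,xx=np.mgrid[v-n:v+n+1,u-n:u+n+1];return (w*xx).sum()/w.sum(),(w*yy).sum()/w.sum()
cs=cap(ims,285,190,7);cd=cap(imd,288,210,7)
print(cs,onz(s,*cs,.067),cd,onz(d,*cd,.067))
print("side handles",onz(d,278,187.5,.0895),onz(d,299,213,.0895), "post",onz(d,329,195,.0675),"butt ends",onz(d,285,252,.055),onz(d,341,233,.055))
def flange(im,u,v,R):
    hsv=cv2.cvtColor(im,cv2.COLOR_BGR2HSV);m=((hsv[...,1]<45)&(hsv[...,2]>150)).astype(np.uint8)
    k=np.zeros_like(m);cv2.circle(k,(u,v),R,1,-1);m=cv2.morphologyEx(m*k,cv2.MORPH_CLOSE,np.ones((5,5)))
    c=max(cv2.findContours(m,0,1)[0],key=cv2.contourArea);return cv2.fitEllipse(c)
print(flange(ims,285,193,38),flange(imd,288,214,36))
E
```

```text
[ 0.5949 -0.0984] 0.224 159.2
[ 0.3856 -0.0187] 0.236 69.2
[0.4693 0.2019] 0.2238 -19.8
[0.6798 0.126 ] 0.2399 -110.7
mean [0.53240778 0.05269814]
(np.float64(284.4132268086995), np.float64(190.29960053262317)) [0.53970266 0.05466812 0.067     ] (np.float64(287.50783588659976), np.float64(209.55784469096673)) [0.53567199 0.05709803 0.067     ]
side handles [0.57755126 0.03580168 0.0895    ] [0.49811265 0.07130569 0.0895    ] post [ 0.49593491 -0.03481912  0.0675    ] butt ends [0.47569055 0.14309411 0.055     ] [0.42215957 0.03392385 0.055     ]
((284.4956359863281, 193.13140869140625), (55.96885681152344, 68.63560485839844), 84.70384979248047) ((289.2845764160156, 215.4647674560547), (50.09235763549805, 65.06259155273438), 101.06843566894531)
```

Reel axis is at about (0.538, 0.054) and reel yaw at about -20.5°. The handles are at world angles -24° and 156°. First I close the fingers and go behind the handle at -24°.

Emit:
jog_arm([
  [[-1,-2.73,0.22,0,-0.105],[-1,-2.73,0.22,0,-0.105],[-1,-2.73,0.22,0,-0.105],[-1,-2.73,0.24,0,-0.104],[-1,0,0,-2.5,0],[-1,0,0,-2.5,0],[-1,0,0,-2.5,0],[-1,0,0,-2.5,0]],
], force=5)

```text
time_s: 1.15
tcp_pos: [0.5656, 0.009, 0.1447]
eef_rot: [180.0, -0.0, -114.0]
contact_force: [1.0, 0.4, -0.4]
gripper_width: 0.0132
gripper_force: 0.0
```

```bash
python3 - <<'E'
from h import *
print(r.get_state())
im=r.capture("side");cv2.imwrite("pics/s1.png",cv2.resize(im[60:280,180:400],None,fx=2.5,fy=2.5))
E
```

```text
{'time_s': 1.15, 'joints': array([ 2.07262983e+01,  1.53391319e+01, -2.10759166e+01, -6.00595287e-03,
       -5.35899964e+01, -4.47293711e+01]), 'qd': array([-2.25724729e-02,  1.17579478e+01, -1.38731142e+01, -5.19168706e-03,
        2.56092421e+01, -1.19385639e-04]), 'joint_torque': array([-6.58140611e-02, -4.86221766e+01,  2.57162654e+01,  5.96789718e+00,
       -8.01665615e-01, -1.02266837e-03]), 'tcp_pos': array([0.56560187, 0.00898034, 0.14470502]), 'eef_rot': array([ 1.79993014e+02, -1.16827563e-04, -1.14006638e+02]), 'contact_force': array([ 0.97894514,  0.3727084 , -0.40660684]), 'moment': array([ 0.01903994, -0.01218275, -0.00929529]), 'gripper_force': 0.0, 'gripper_width': 0.013230387655507757}
```

View pics/s1.png

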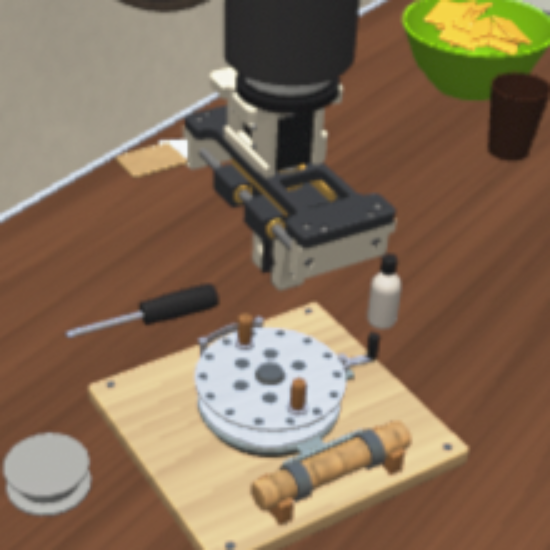

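The side view shows the closed gripper above, just clear of the far handle ((245,330) in the crop), with nothing disturbed. Next I descend.

Emit:
jog_arm([
  [[-1,0,0,-2,0],[-1,0,0,-2,0],[-1,0,0,-1.1,0],[-1,0,0,0,0],[-1,0,0,0,0]],
])

```text
time_s: 1.82
tcp_pos: [0.5663, 0.0091, 0.0954]
eef_rot: [-180.0, 0.0, -114.0]
contact_force: [-0.4, -0.0, -0.1]
gripper_width: 0.0003
gripper_force: 0.0
```

Emit:
jog_arm([
  [[-1,0.16,0.37,0,0],[-1,0.16,0.37,0,0],[-1,0.16,0.37,0,0]],
])

```text
time_s: 2.2
tcp_pos: [0.5708, 0.0204, 0.0949]
eef_rot: [-180.0, 0.0, -114.0]
contact_force: [0.5, -1.0, 0.6]
gripper_width: 0.0005
gripper_force: 0.3
```

Emit:
jog_arm([
  [[-1,0.08,0.18,0,0]],
])

```text
time_s: 2.33
tcp_pos: [0.5716, 0.0222, 0.0947]
eef_rot: [-180.0, 0.0, -114.0]
contact_force: [-1.1, -0.4, 1.0]
gripper_width: 0.0005
gripper_force: 0.3
```

```bash
python3 - <<'E'
from h import *
F=[]
for i in range(2):
    s=r.get_state();print(s["tcp_pos"].round(4),s["contact_force"].round(2))
C=np.array([.5377,.0543]);st=s["tcp_pos"][:2]-C
print(np.hypot(*st),np.degrees(np.arctan2(st[1],st[0])))
# arc table: 8deg steps, pusher centre = C+44 rad -t tan
for t in(16,):
  p0=None
  for f in range(-24,190,8):
    a=np.radians(f);p=np.array([44*np.cos(a)+t*np.sin(a),44*np.sin(a)-t*np.cos(a)])
    if p0 is not None:print(f,((p-p0)/10).round(2).tolist())
    p0=p
E
```

```text
[0.5716 0.0222 0.0947] [-1.1  -0.44  1.01]
[0.5716 0.0222 0.0947] [-1.1  -0.44  1.01]
0.04672756326537076 -43.472131188615926
-16 [0.42, 0.5]
-8 [0.35, 0.55]
0 [0.27, 0.6]
8 [0.18, 0.63]
16 [0.09, 0.65]
24 [-0.0, 0.65]
32 [-0.09, 0.65]
40 [-0.18, 0.63]
48 [-0.27, 0.6]
56 [-0.35, 0.55]
64 [-0.42, 0.5]
72 [-0.49, 0.44]
80 [-0.54, 0.37]
88 [-0.59, 0.29]
96 [-0.62, 0.2]
104 [-0.64, 0.11]
112 [-0.65, 0.02]
120 [-0.65, -0.07]
128 [-0.63, -0.16]
136 [-0.61, -0.24]
144 [-0.57, -0.33]
152 [-0.51, -0.4]
160 [-0.45, -0.47]
168 [-0.38, -0.53]
176 [-0.31, -0.58]
184 [-0.22, -0.61]
```

Emit:
jog_arm([
  [[-1,0.21,0.25,0,0.07],[-1,0.21,0.25,0,0.07]],
])

```text
time_s: 2.58
tcp_pos: [0.5756, 0.0269, 0.0946]
eef_rot: [180.0, -0.0, -105.9]
contact_force: [0.1, -1.1, 0.5]
gripper_width: 0.0003
gripper_force: 0.3
```

Emit:
jog_arm([
  [[-1,0.18,0.27,0,0.07],[-1,0.17,0.28,0,0.07]],
])

```text
time_s: 2.82
tcp_pos: [0.5792, 0.0325, 0.0946]
eef_rot: [180.0, -0.0, -97.8]
contact_force: [-0.2, -1.1, -1.0]
gripper_width: 0.0008
gripper_force: 0.3
```

Emit:
jog_arm([
  [[-1,0.14,0.3,0,0.07],[-1,0.13,0.3,0,0.07]],
])

```text
time_s: 3.08
tcp_pos: [0.5819, 0.0385, 0.0945]
eef_rot: [180.0, -0.0, -89.8]
contact_force: [0.5, 0.3, 0.3]
gripper_width: 0.0003
gripper_force: 0.3
```

Emit:
jog_arm([
  [[-1,0.1,0.31,0,0.07],[-1,0.08,0.32,0,0.07]],
])

```text
time_s: 3.32
tcp_pos: [0.5836, 0.0448, 0.0945]
eef_rot: [180.0, -0.0, -81.8]
contact_force: [0.5, -0.7, 0.7]
gripper_width: 0.0006
gripper_force: 0.3
```

Emit:
jog_arm([
  [[-1,0.05,0.32,0,0.07],[-1,0.04,0.33,0,0.07]],
])

```text
time_s: 3.58
tcp_pos: [0.5844, 0.0512, 0.0945]
eef_rot: [180.0, -0.0, -73.8]
contact_force: [-0.3, -0.8, 0.6]
gripper_width: 0.0003
gripper_force: 0.3
```

Emit:
jog_arm([
  [[-1,0,0.32,0,0.07],[-1,0,0.33,0,0.07]],
])

```text
time_s: 3.82
tcp_pos: [0.5842, 0.0577, 0.0944]
eef_rot: [180.0, -0.0, -65.7]
contact_force: [-0.5, -0.6, 0.6]
gripper_width: 0.0002
gripper_force: 0.5
```

Emit:
jog_arm([
  [[-1,-0.04,0.33,0,0.07],[-1,-0.05,0.32,0,0.07]],
])

```text
time_s: 4.08
tcp_pos: [0.5834, 0.0642, 0.0944]
eef_rot: [180.0, 0.0, -57.7]
contact_force: [0.1, -1.2, 0.1]
gripper_width: 0.0007
gripper_force: 0.4
```

```bash
python3 - <<'E'
from h import *
s=r.get_state();im=r.capture("scene");cv2.imwrite("pics/s2.png",cv2.resize(im[100:260,190:370],None,fx=3.5,fy=3.5,interpolation=cv2.INTER_CUBIC))
E
```

```text
(no output)
```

View pics/s2.png

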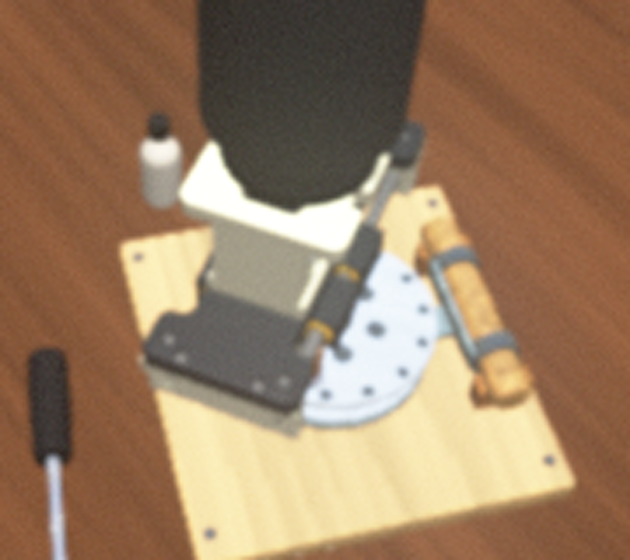

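The handle that stood next to the butt (about (406,287) in this crop) is gone, so the spool is turning. No drag up to a handle angle of about 32°. Continuing.

Emit:
jog_arm([
  [[-1,-0.08,0.32,0,0.07],[-1,-0.1,0.31,0,0.07]],
])

```text
time_s: 4.38
tcp_pos: [0.5817, 0.0704, 0.0945]
eef_rot: [180.0, 0.0, -49.8]
contact_force: [0.8, -1.1, 0.8]
gripper_width: 0.0001
gripper_force: 0.4
```

Emit:
jog_arm([
  [[-1,-0.13,0.3,0,0.07],[-1,-0.14,0.3,0,0.07]],
])

```text
time_s: 4.62
tcp_pos: [0.579, 0.0765, 0.0945]
eef_rot: [180.0, -0.0, -41.8]
contact_force: [-0.4, -1.3, 0.2]
gripper_width: 0.001
gripper_force: 0.3
```

Emit:
jog_arm([
  [[-1,-0.17,0.28,0,0.07],[-1,-0.18,0.27,0,0.07]],
])

```text
time_s: 4.88
tcp_pos: [0.5756, 0.082, 0.0945]
eef_rot: [180.0, -0.0, -33.7]
contact_force: [1.2, -0.6, -0.7]
gripper_width: 0.0006
gripper_force: 0.3
```

Emit:
jog_arm([
  [[-1,-0.2,0.26,0,0.07],[-1,-0.22,0.24,0,0.07]],
])

```text
time_s: 5.12
tcp_pos: [0.5714, 0.0871, 0.0945]
eef_rot: [180.0, -0.0, -25.7]
contact_force: [0.4, -0.0, -0.5]
gripper_width: 0.0007
gripper_force: 0.3
```

Emit:
jog_arm([
  [[-1,-0.24,0.23,0,0.07],[-1,-0.25,0.21,0,0.07]],
])

```text
time_s: 5.38
tcp_pos: [0.5665, 0.0915, 0.0945]
eef_rot: [180.0, -0.0, -17.7]
contact_force: [0.7, -0.6, -0.5]
gripper_width: 0.0006
gripper_force: 0.3
```

Emit:
jog_arm([
  [[-1,-0.27,0.19,0,0.07],[-1,-0.27,0.18,0,0.07]],
])

```text
time_s: 5.62
tcp_pos: [0.5612, 0.0952, 0.0946]
eef_rot: [-180.0, -0.0, -9.7]
contact_force: [0.8, -1.0, 0.4]
gripper_width: 0.0007
gripper_force: 0.3
```

Emit:
jog_arm([
  [[-1,-0.29,0.15,0,0.07],[-1,-0.3,0.14,0,0.07]],
])

```text
time_s: 5.88
tcp_pos: [0.5553, 0.0981, 0.0946]
eef_rot: [-180.0, -0.0, -1.6]
contact_force: [0.6, -0.3, 0.3]
gripper_width: 0.0005
gripper_force: 0.3
```

Emit:
jog_arm([
  [[-1,-0.31,0.11,0,0.07],[-1,-0.31,0.09,0,0.07]],
])

```text
time_s: 6.12
tcp_pos: [0.5491, 0.1001, 0.0946]
eef_rot: [-180.0, -0.0, 6.4]
contact_force: [0.9, -0.4, -0.8]
gripper_width: 0.0005
gripper_force: 0.3
```

Emit:
jog_arm([
  [[-1,-0.32,0.06,0,0.07],[-1,-0.32,0.05,0,0.07]],
])

```text
time_s: 6.38
tcp_pos: [0.5427, 0.1013, 0.0946]
eef_rot: [-180.0, -0.0, 14.4]
contact_force: [1.2, 0.1, -0.7]
gripper_width: 0.0007
gripper_force: 0.3
```

Emit:
jog_arm([
  [[-1,-0.32,0.02,0,0.07],[-1,-0.33,0,0,0.07]],
])

```text
time_s: 6.62
tcp_pos: [0.5362, 0.1015, 0.0946]
eef_rot: [-180.0, -0.0, 22.4]
contact_force: [1.3, 0.3, -0.5]
gripper_width: 0.0005
gripper_force: 0.3
```

Emit:
jog_arm([
  [[-1,-0.33,-0.02,0,0.07],[-1,-0.32,-0.05,0,0.07]],
])

```text
time_s: 6.88
tcp_pos: [0.5297, 0.1008, 0.0946]
eef_rot: [-180.0, -0.0, 30.4]
contact_force: [0.0, 0.4, 0.3]
gripper_width: 0.0004
gripper_force: 0.3
```

Emit:
jog_arm([
  [[-1,-0.32,-0.07,0,0.07],[-1,-0.31,-0.09,0,0.07]],
])

```text
time_s: 7.12
tcp_pos: [0.5234, 0.0992, 0.0946]
eef_rot: [180.0, -0.0, 38.5]
contact_force: [0.2, -0.1, -0.5]
gripper_width: 0.0002
gripper_force: 0.3
```

Emit:
jog_arm([
  [[-1,-0.31,-0.11,0,0.07],[-1,-0.3,-0.13,0,0.07]],
])

```text
time_s: 7.38
tcp_pos: [0.5173, 0.0968, 0.0946]
eef_rot: [180.0, -0.0, 46.5]
contact_force: [0.5, 1.5, -1.0]
gripper_width: 0.0002
gripper_force: 0.3
```

Emit:
jog_arm([
  [[-1,-0.29,-0.16,0,0.07],[-1,-0.28,-0.17,0,0.07]],
])

```text
time_s: 7.62
tcp_pos: [0.5116, 0.0934, 0.0946]
eef_rot: [180.0, -0.0, 54.5]
contact_force: [-0.6, 0.3, -0.5]
gripper_width: 0.0005
gripper_force: 0.3
```

Emit:
jog_arm([
  [[-1,-0.26,-0.19,0,0.07],[-1,-0.25,-0.21,0,0.07]],
])

```text
time_s: 7.88
tcp_pos: [0.5065, 0.0894, 0.0946]
eef_rot: [180.0, -0.0, 62.5]
contact_force: [0.3, -0.3, -1.6]
gripper_width: 0.0004
gripper_force: 0.3
```

Emit:
jog_arm([
  [[-1,-0.23,-0.23,0,0.07],[-1,-0.22,-0.24,0,0.07]],
])

```text
time_s: 8.12
tcp_pos: [0.502, 0.0847, 0.0946]
eef_rot: [180.0, -0.0, 70.6]
contact_force: [0.8, 0.1, -0.0]
gripper_width: 0.0008
gripper_force: 0.3
```

Emit:
jog_arm([
  [[-1,-0.2,-0.26,0,0.07],[-1,-0.18,-0.27,0,0.07]],
])

```text
time_s: 8.38
tcp_pos: [0.4982, 0.0794, 0.0946]
eef_rot: [180.0, -0.0, 78.6]
contact_force: [0.5, 0.5, 0.6]
gripper_width: 0.0005
gripper_force: 0.3
```

Emit:
jog_arm([
  [[-1,-0.16,-0.28,0,0.07],[-1,-0.15,-0.3,0,0.07]],
])

```text
time_s: 8.62
tcp_pos: [0.4951, 0.0736, 0.0946]
eef_rot: [180.0, -0.0, 86.6]
contact_force: [0.1, 0.1, -0.8]
gripper_width: 0.0006
gripper_force: 0.3
```

```bash
python3 - <<'E'
from h import *
s=r.get_state();print(s["joints"].round(1));im=r.capture("side");cv2.imwrite("pics/s3.png",cv2.resize(im[100:300,180:400],None,fx=2.5,fy=2.5,interpolation=cv2.INTER_CUBIC))
E
```

```text
[ 31.   13.2 -32.3  -0.  -44.4 145.6]
```

View pics/s3.png

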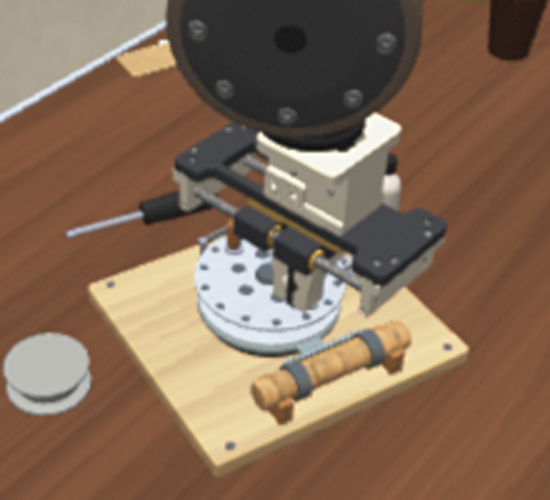

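The side crop shows the fingers pushing the near handle and the other handle at about (235,235), near the guard. There has been no drag over about 200°. I push two more steps, then lift and check.

Emit:
jog_arm([
  [[-1,-0.12,-0.3,0,0.07],[-1,-0.1,-0.31,0,0.07]],
])

```text
time_s: 8.93
tcp_pos: [0.4929, 0.0675, 0.0946]
eef_rot: [180.0, -0.0, 94.6]
contact_force: [-0.5, 1.1, -0.3]
gripper_width: 0.0005
gripper_force: 0.7
```

Emit:
jog_arm([
  [[-1,-0.08,-0.32,0,0.07],[-1,-0.05,-0.32,0,0.07]],
])

```text
time_s: 9.18
tcp_pos: [0.4917, 0.0621, 0.0947]
eef_rot: [179.9, -0.1, 102.6]
contact_force: [-3.3, 8.3, 0.3]
gripper_width: 0.0006
gripper_force: 4.6
```

Emit:
jog_arm([
  [[-1,0,0.5,0,0],[-1,0,0.3,3,0],[-1,0,0,2,0]],
])

```text
time_s: 9.55
tcp_pos: [0.4918, 0.0694, 0.1455]
eef_rot: [180.0, 0.0, 102.4]
contact_force: [-0.0, 0.4, -0.7]
gripper_width: 0.0006
gripper_force: 0.0
```

```bash
python3 - <<'E'
from h import *
s=r.get_state();print(s["joints"].round(1),s["tcp_pos"],s["eef_rot"])
C=np.array([.5377,.0543])
for n in("side","scene"):
    ci=r.camera_info(n);im=r.capture(n);h=cv2.cvtColor(im,cv2.COLOR_BGR2HSV).astype(int)
    m=((h[...,0]<14)&(h[...,1]>110)&(h[...,2]<190)).astype(np.uint8)
    k=np.zeros_like(m);u,v=proj(ci,[*C,.075]);cv2.circle(k,(int(u),int(v)),30,1,-1)
    q=cv2.connectedComponentsWithStats(m*k)
    for st,c in zip(q[2][1:],q[3][1:]):
        if st[4]>8:
            p=onz(ci,*c,.077)[:2]-C;print(n,c.round(1),st[4],np.hypot(*p).round(4),np.degrees(np.arctan2(p[1],p[0])).round(1))
    cv2.imwrite(f"pics/{n}4.png",im)
E
```

```text
[ 30.8   9.1 -29.4   0.  -51.5 161.6] [0.49182143 0.06936674 0.14554028] [1.79977372e+02 1.96823984e-02 1.02433295e+02]
side [276.3 183.7] 260 0.0714 -32.8
```

In the last step the drag jumped to about 9 N with this handle near 190°, pointing against the push: that is the tight spot. The last joint is near its limit, so I bring the tool round to the other handle (near 10°) and go on in fine steps.

Emit:
jog_arm([
  [[-1,0.6,-0.25,0,-0.177],[-1,0.6,-0.25,0,-0.177],[-1,0.6,-0.25,0,-0.177],[-1,0.6,-0.25,0,-0.177],[-1,0.6,-0.25,0,-0.177],[-1,0.6,-0.25,0,-0.177],[-1,0.6,-0.25,0,-0.177],[-1,0.6,-0.25,0,-0.177]],
])

```text
time_s: 10.65
tcp_pos: [0.5394, 0.0489, 0.1438]
eef_rot: [180.0, 0.1, 21.0]
contact_force: [0.9, 0.6, -0.1]
gripper_width: 0.0004
gripper_force: 0.0
```

Emit:
jog_arm([
  [[-1,0.6,-0.2,0,-0.177],[-1,0.6,-0.2,0,-0.177],[-1,0.6,-0.2,0,-0.177],[-1,0.6,-0.2,0,-0.177],[-1,0.6,-0.2,0,-0.177],[-1,0.6,-0.2,0,-0.177],[-1,0.6,-0.2,0,-0.177],[-1,0.4,-0.1,0,-0.177]],
])

```text
time_s: 11.65
tcp_pos: [0.5854, 0.0339, 0.1436]
eef_rot: [179.9, 0.0, -60.2]
contact_force: [0.1, 1.0, -0.5]
gripper_width: 0.0005
gripper_force: 0.0
```

Emit:
jog_arm([
  [[-1,0,0,0,-0.177],[-1,0,0,0,-0.177],[-1,0,0,0,0]],
])

```text
time_s: 12.02
tcp_pos: [0.5852, 0.0339, 0.1438]
eef_rot: [179.9, -0.0, -80.0]
contact_force: [-0.4, -0.6, -0.2]
gripper_width: 0.0002
gripper_force: 0.0
```

```bash
python3 - <<'E'
from h import *
s=r.get_state();print(s["joints"].round(1),s["tcp_pos"],s["eef_rot"])
ci=r.camera_info("side");im=r.capture("side")
for f in(0,5,10,15,20):
    a=np.radians(f);print(f,np.round(proj(ci,[.5377+.044*np.cos(a),.0543+.044*np.sin(a),.0895]),1))
cv2.imwrite("pics/s5.png",cv2.resize(im[130:250,220:360],None,fx=4.5,fy=4.5,interpolation=cv2.INTER_CUBIC))
E
```

```text
[ 22.4  17.2 -18.5  -0.  -54.3 -12.4] [0.5851866  0.03392962 0.14378034] [ 1.79934576e+02 -1.41202680e-02 -8.00020337e+01]
0 [270.8 191.1]
5 [269.7 192. ]
10 [268.7 193. ]
15 [267.9 194.1]
20 [267.2 195.2]
```

View pics/s5.png

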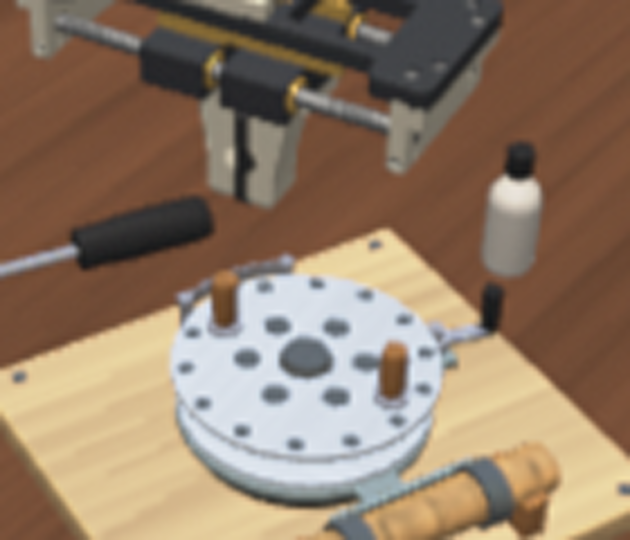

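The side crop shows the handles at about (225,275) and (393,345), so the near-guard handle stands at about 3–4°. The pusher's contact offset is therefore about 10.7 mm, less than I assumed. Next I lower behind it and push in fine steps of about 2°.

Emit:
jog_arm([
  [[-1,-0.2,0.1,-2,-0.05],[-1,0,0.1,-2,-0.055],[-1,0,0,-0.9,0],[-1,0,0,0,0],[-1,0,0,0,0]],
])

```text
time_s: 12.7
tcp_pos: [0.584, 0.0361, 0.0962]
eef_rot: [-179.9, 0.0, -85.9]
contact_force: [-0.3, 0.5, 0.9]
gripper_width: 0.0006
gripper_force: 0.0
```

Emit:
jog_arm([
  [[-1,0,0.2,0,0],[-1,-0.02,0.2,0,0],[-1,-0.02,0.2,0,0]],
])

```text
time_s: 13.08
tcp_pos: [0.5831, 0.0413, 0.096]
eef_rot: [180.0, -0.1, -86.0]
contact_force: [2.4, -9.0, 1.6]
gripper_width: 0.0006
gripper_force: 4.7
```

Emit:
jog_arm([
  [[-1,0,0.1,0,0],[-1,0,0.1,0,0]],
])

```text
time_s: 13.32
tcp_pos: [0.5828, 0.0424, 0.0959]
eef_rot: [179.9, -0.1, -86.0]
contact_force: [0.9, -9.2, 2.4]
gripper_width: 0.0002
gripper_force: 4.7
```

Emit:
jog_arm([
  [[-1,0,0.1,0,0],[-1,0,0.1,0,0]],
])

```text
time_s: 13.58
tcp_pos: [0.5826, 0.0442, 0.0959]
eef_rot: [179.9, -0.1, -86.0]
contact_force: [-0.1, -9.5, 4.1]
gripper_width: 0.0006
gripper_force: 4.8
```

Emit:
jog_arm([
  [[-1,0.01,0.08,0,0.0175],[-1,0.01,0.08,0,0.0175]],
])

```text
time_s: 13.82
tcp_pos: [0.5829, 0.0459, 0.096]
eef_rot: [179.9, -0.1, -83.9]
contact_force: [-0.7, -8.3, 2.9]
gripper_width: 0.0007
gripper_force: 4.2
```

Emit:
jog_arm([
  [[-1,0.01,0.08,0,0.0175],[-1,0.01,0.08,0,0.0175]],
])

```text
time_s: 14.08
tcp_pos: [0.5832, 0.0477, 0.096]
eef_rot: [179.9, -0.1, -81.9]
contact_force: [0.9, -6.7, 2.8]
gripper_width: 0.0009
gripper_force: 3.6
```

The drag rises to a plateau of about 9.5 N and falls off again. The heart is about 5° behind where the handle now stands. I go to the far side of this handle and nudge it back gently.

Emit:
jog_arm([
  [[-1,0,-0.3,0,0],[-1,0,-0.3,0,0],[-1,0,0,2,0],[-1,0,0,2,0.035],[-1,-0.3,1.5,0,0],[-1,-0.3,1.5,0,0],[-1,-0.3,1.6,0,0],[-1,0,0,0,0]],
])

```text
time_s: 15.08
tcp_pos: [0.574, 0.0907, 0.135]
eef_rot: [179.9, -0.0, -79.9]
contact_force: [-0.6, 0.3, 0.1]
gripper_width: 0.0005
gripper_force: 0.0
```

```bash
python3 - <<'E'
from h import *
s=r.get_state();print(s["tcp_pos"],s["eef_rot"],s["contact_force"])
E
```

```text
[0.5739873  0.09067847 0.13498204] [ 1.79948944e+02 -9.75677909e-03 -7.98713114e+01] [-0.6098466   0.28746145  0.13212792]
```

Emit:
jog_arm([
  [[-1,0,0,-2,0],[-1,0,0,-2,0],[-1,0,0,0,0],[-1,0.05,-0.3,0,0],[-1,0.05,-0.3,0,0]],
])

```text
time_s: 15.7
tcp_pos: [0.576, 0.0832, 0.0964]
eef_rot: [-179.9, 0.0, -80.0]
contact_force: [-0.2, 0.1, 0.1]
gripper_width: 0.0002
gripper_force: 0.0
```

Emit:
jog_arm([
  [[-1,0.02,-0.1,0,0],[-1,0.02,-0.1,0,0]],
])

```text
time_s: 15.95
tcp_pos: [0.5761, 0.0811, 0.0959]
eef_rot: [-180.0, 0.0, -80.0]
contact_force: [0.5, 0.6, -0.8]
gripper_width: 0.0005
gripper_force: 0.0
```

Emit:
jog_arm([
  [[-1,0.02,-0.1,0,0],[-1,0.02,-0.1,0,0]],
])

```text
time_s: 16.2
tcp_pos: [0.5763, 0.0791, 0.0956]
eef_rot: [-180.0, 0.0, -80.0]
contact_force: [-0.7, 0.6, -0.1]
gripper_width: 0.0004
gripper_force: 0.0
```

Emit:
jog_arm([
  [[-1,0.02,-0.1,0,0],[-1,0.02,-0.1,0,0]],
])

```text
time_s: 16.45
tcp_pos: [0.5772, 0.078, 0.0957]
eef_rot: [-179.9, 0.1, -80.0]
contact_force: [-1.3, 6.9, 0.3]
gripper_width: 0.0007
gripper_force: 3.3
```

Emit:
jog_arm([
  [[-1,0.01,-0.08,0,0],[-1,0.01,-0.08,0,0]],
])

```text
time_s: 16.7
tcp_pos: [0.5775, 0.0773, 0.0957]
eef_rot: [-179.9, 0.1, -80.0]
contact_force: [-0.6, 10.0, -0.1]
gripper_width: 0.0003
gripper_force: 5.0
```

Emit:
jog_arm([
  [[-1,0.01,-0.08,0,0],[-1,0.01,-0.08,0,0]],
])

```text
time_s: 16.95
tcp_pos: [0.5778, 0.076, 0.0957]
eef_rot: [-179.9, 0.1, -80.0]
contact_force: [-0.3, 9.8, -2.0]
gripper_width: 0.0007
gripper_force: 4.9
```

Emit:
jog_arm([
  [[-1,0.01,-0.06,0,0],[-1,0.01,-0.06,0,0]],
])

```text
time_s: 17.2
tcp_pos: [0.578, 0.0748, 0.0957]
eef_rot: [-179.9, 0.1, -79.9]
contact_force: [0.2, 9.1, -0.5]
gripper_width: 0.0004
gripper_force: 4.6
```

The drag plateaus at about 10 N and has just begun to ease, so the spool is at the heart within about 3°. I retreat and take the tool over to the check lever's -x side.

Emit:
jog_arm([
  [[-1,-0.05,0.3,0,0],[-1,-0.05,0.4,0,0],[-1,0,0,2.5,0],[-1,0,0,2.5,0],[-1,0,0,0,0]],
])

```text
time_s: 17.82
tcp_pos: [0.5773, 0.08, 0.1476]
eef_rot: [-179.8, 0.0, -80.0]
contact_force: [-0.4, 0.1, -0.7]
gripper_width: 0.0007
gripper_force: 0.0
```

Emit:
jog_arm([
  [[-1,-1.5,-1.63,0,0.148],[-1,-1.5,-1.63,0,0.148],[-1,-1.5,-1.63,0,0.148],[-1,-1.5,-1.63,0,0.148],[-1,-1.5,-1.63,0,0.148],[-1,-1.5,-1.63,0,0.148],[-1,-1.5,-1.63,0,0.148],[-1,0,0,0,0]],
])

```text
time_s: 18.82
tcp_pos: [0.4698, -0.0353, 0.1451]
eef_rot: [180.0, 0.1, -20.7]
contact_force: [0.7, -0.1, 0.1]
gripper_width: 0.0005
gripper_force: 0.0
```

```bash
python3 - <<'E'
from h import *
s=r.get_state();print(s["tcp_pos"],s["eef_rot"],s["contact_force"])
ci=r.camera_info("side");im=r.capture("side")
cv2.imwrite("pics/s6.png",cv2.resize(im[130:270,220:380],None,fx=4,fy=4,interpolation=cv2.INTER_CUBIC))
E
```

```text
[ 0.46984418 -0.03528918  0.14507124] [ 1.79958799e+02  6.41942651e-02 -2.06779161e+01] [ 0.71534976 -0.13155793  0.09707711]
```

View pics/s6.png

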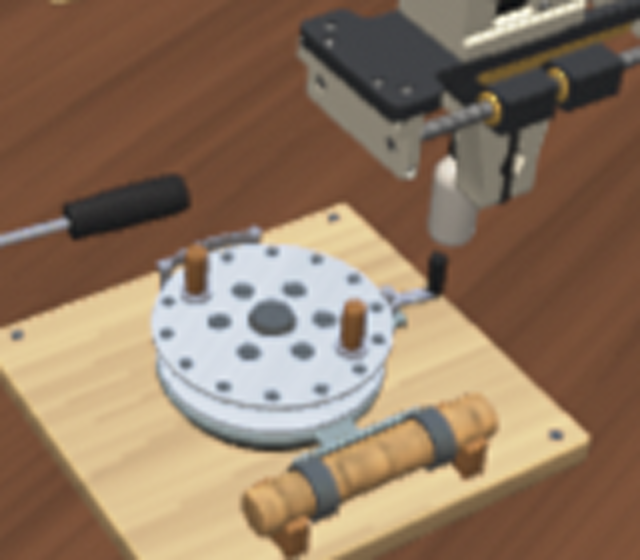

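The side crop shows the handles clear, with the check post at (438,257) still off and the fingers behind it on its -x side. I lower and push it over along the reel's +x.

Emit:
jog_arm([
  [[-1,0,0,-2.5,0],[-1,0,0,-2.5,0],[-1,0,0,-1.5,0],[-1,0,0,-1.1,0],[-1,0,0,0,0]],
])

```text
time_s: 19.5
tcp_pos: [0.4711, -0.0342, 0.0688]
eef_rot: [179.9, 0.1, -20.7]
contact_force: [-0.7, -0.4, 0.4]
gripper_width: 0.0005
gripper_force: 0.0
```

Emit:
jog_arm([
  [[-1,0.28,-0.1,0,0],[-1,0.28,-0.1,0,0],[-1,0.28,-0.1,0,0]],
])

```text
time_s: 19.88
tcp_pos: [0.4803, -0.0373, 0.07]
eef_rot: [-180.0, -0.0, -20.6]
contact_force: [-0.1, -0.6, 0.0]
gripper_width: 0.0005
gripper_force: 0.0
```

Emit:
jog_arm([
  [[-1,0.19,-0.07,0,0],[-1,0.19,-0.07,0,0]],
])

```text
time_s: 20.12
tcp_pos: [0.483, -0.0389, 0.0695]
eef_rot: [180.0, 0.0, -20.6]
contact_force: [-2.7, 0.4, 0.9]
gripper_width: 0.0008
gripper_force: 1.1
```

Emit:
jog_arm([
  [[-1,0.19,-0.07,0,0],[-1,0.19,-0.07,0,0]],
])

```text
time_s: 20.38
tcp_pos: [0.4869, -0.0403, 0.0694]
eef_rot: [180.0, 0.0, -20.6]
contact_force: [-2.9, -0.3, 0.9]
gripper_width: 0.0007
gripper_force: 1.1
```

Emit:
jog_arm([
  [[-1,0.19,-0.07,0,0],[-1,0.19,-0.07,0,0]],
])

```text
time_s: 20.62
tcp_pos: [0.4909, -0.0416, 0.0694]
eef_rot: [180.0, 0.0, -20.6]
contact_force: [-2.8, -1.0, 0.0]
gripper_width: 0.0003
gripper_force: 1.2
```

Emit:
jog_arm([
  [[-1,0.19,-0.07,0,0],[-1,0.19,-0.07,0,0]],
])

```text
time_s: 20.88
tcp_pos: [0.4949, -0.043, 0.0695]
eef_rot: [180.0, 0.0, -20.6]
contact_force: [-2.7, 0.2, -1.9]
gripper_width: 0.0005
gripper_force: 1.4
```

Emit:
jog_arm([
  [[-1,0.1,-0.04,0,0],[-1,0.1,-0.04,0,0]],
])

```text
time_s: 21.12
tcp_pos: [0.4963, -0.0436, 0.0693]
eef_rot: [180.0, 0.1, -20.6]
contact_force: [-5.6, 4.5, 0.7]
gripper_width: 0.0001
gripper_force: 3.8
```

Emit:
jog_arm([
  [[-1,0.05,-0.02,0,0],[-1,0.05,-0.02,0,0]],
])

```text
time_s: 21.38
tcp_pos: [0.4965, -0.0437, 0.0692]
eef_rot: [180.0, 0.1, -20.6]
contact_force: [-8.4, 7.7, 2.9]
gripper_width: 0.0007
gripper_force: 5.4
```

The force climbs, so the lever seems to be at its stop. Back off, lift away and check.

Emit:
jog_arm([
  [[-1,-0.3,0.1,0,0],[-1,-0.5,0.2,0,0],[-1,-0.5,0.2,0,0],[-1,0,0,3,0],[-1,0,0,4,0],[-1,0,0,4,0],[-1,0,0,2,0],[-1,0,0,0,0]],
])

```text
time_s: 22.38
tcp_pos: [0.4858, -0.0388, 0.2014]
eef_rot: [-179.9, -0.2, -20.6]
contact_force: [0.1, -0.3, 0.2]
gripper_width: 0.0005
gripper_force: 0.0
```

```bash
python3 - <<'E'
from h import *
s=r.get_state();print(s["tcp_pos"],s["contact_force"])
ci=r.camera_info("side");im=r.capture("side")
cx,cy=.538,.0525;a=np.radians(-20.5);ex=np.array([np.cos(a),np.sin(a)]);ey=np.array([-ex[1],ex[0]])
for t in(0,.3,.5,.6,.7):
    p=np.array([cx,cy])-ey*(.0727+.028*np.cos(t-.35))+ex*.028*np.sin(t-.35);u,v=proj(ci,[*p,.0675]);print(t,((u-220)*4,(v-130)*4))
cv2.imwrite("pics/s7.png",cv2.resize(im[130:270,220:380],None,fx=4,fy=4,interpolation=cv2.INTER_CUBIC))
E
```

```text
[ 0.48584985 -0.03879762  0.2013764 ] [ 0.11437935 -0.26658728  0.20276686]
0 (np.float64(440.70337088751967), np.float64(259.32362927947327))
0.3 (np.float64(433.9462233295835), np.float64(249.67759163014875))
0.5 (np.float64(427.2455185208305), np.float64(244.02015659850406))
0.6 (np.float64(423.33465919979017), np.float64(241.50457349978024))
0.7 (np.float64(419.10126583111696), np.float64(239.22888174291188))
```

View pics/s7.png

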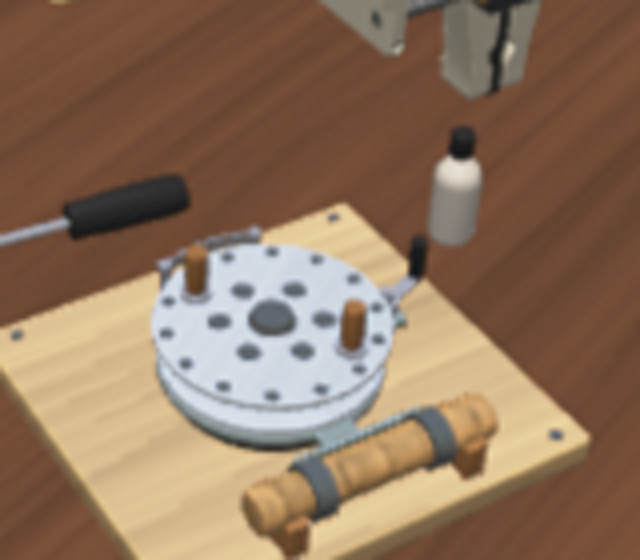

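The post top is now at (419,240), matching lever angle 0.7, its stop. The handles have not moved, and the robot touches nothing. I hand the job in.

```bash
python3 -c "
from plant import r
print(r.close_job())"
```

```text
the job is handed in; nothing more can be done
None
```

I left the spool stopped in its tight spot, within about 3° of the hardest drag by feel (about 10 N at the handle, more than the 6 N described), with the check lever fully over at its stop (0.7 rad by camera). The other things on the table were left alone, and the job was handed in at about 22 s; no verdict came back.

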